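# Put the sockets back on the rail in order of size

## Task

Put the four loose steel sockets back on the socket rail, each standing upright, mouth up, in the middle of its own black pad, in order of size: the smallest on the pad next to the hanging eye, the largest at the other end. Let go of them all and leave them standing still.

Things in the scene. Friction and masses are not known exactly. Their poses are not given: they have to be found in the camera images.
- socket_a: The smallest of four loose plain steel sockets (round, hollow, open mouth up, narrow dark band round the middle): 20 mm outer diameter, 36 mm high, about 60 g. Starts standing upright on the bench between the vice and the pad rail. Origin: centre of its underside; z up along its axis.
- socket_b: The second smallest of four loose plain steel sockets (round, hollow, open mouth up, narrow dark band round the middle): 29 mm outer diameter, 44 mm high, about 120 g. Starts standing upright on the bench between the vice and the pad rail. Origin: centre of its underside; z up along its axis.
- socket_c: The second largest of four loose plain steel sockets (round, hollow, open mouth up, narrow dark band round the middle): 38 mm outer diameter, 52 mm high, about 220 g. Starts standing upright on the bench between the vice and the pad rail. Origin: centre of its underside; z up along its axis.
- socket_d: The largest of four loose plain steel sockets (round, hollow, open mouth up, narrow dark band round the middle): 46 mm outer diameter, 60 mm high, about 350 g. Starts standing upright on the bench between the vice and the pad rail. Origin: centre of its underside; z up along its axis.
- pad_0: One of four identical round black rubber pads, 48 mm across, in a row on a fixed aluminium rail (250 x 50 mm, lies on the bench, to the right of the sockets, pointing roughly away from the robot). Fixed, flat. Origin: centre of the pad's underside, 8 mm over the bench; its top is 6 mm above that, 14 mm over the bench. x runs along the rail. Pads are 52 to 64 mm apart; the number in the name says nothing about its place in the row.
- pad_1: One of four identical round black rubber pads, 48 mm across, in a row on a fixed aluminium rail (250 x 50 mm, lies on the bench, to the right of the sockets, pointing roughly away from the robot). Fixed, flat. Origin: centre of the pad's underside, 8 mm over the bench; its top is 6 mm above that, 14 mm over the bench. x runs along the rail. Pads are 52 to 64 mm apart; the number in the name says nothing about its place in the row.
- pad_2: One of four identical round black rubber pads, 48 mm across, in a row on a fixed aluminium rail (250 x 50 mm, lies on the bench, to the right of the sockets, pointing roughly away from the robot). Fixed, flat. Origin: centre of the pad's underside, 8 mm over the bench; its top is 6 mm above that, 14 mm over the bench. x runs along the rail. Pads are 52 to 64 mm apart; the number in the name says nothing about its place in the row.
- pad_3: One of four identical round black rubber pads, 48 mm across, in a row on a fixed aluminium rail (250 x 50 mm, lies on the bench, to the right of the sockets, pointing roughly away from the robot). Fixed, flat. Origin: centre of the pad's underside, 8 mm over the bench; its top is 6 mm above that, 14 mm over the bench. x runs along the rail. Pads are 52 to 64 mm apart; the number in the name says nothing about its place in the row.
- eye_end: The hanging eye: round steel ring, 42 mm outer diameter, 22 mm hole, 12 mm high, fixed at one end of the pad rail, in line with the pads, 40 to 46 mm (centre to centre) from the nearest pad. It may be at the near or the far end; the other end has a square black cap, 34 x 46 mm. Origin: centre of its underside, on the bench.
Mind the look-alikes: they are no part of the job. What is shaped like the socket_d but green or yellow is not meant.

How it is judged (in metres and radians):
At the end, for the whole second after the job is handed in: Each socket stands mouth up (tilt under 0.1 rad) and at rest on the rail's pads, its centre within 12 mm of a pad's centre; counted from the hanging eye the order is 20, 29, 38, 46 mm (centres 43, 101, 159 and 217 mm from the eye's centre, each +-22 mm), underside 10 to 18 mm over the bench ((horizontal distance between socket_a and pad_0 below 0.012 m or horizontal distance between socket_a and pad_1 below 0.012 m or horizontal distance between socket_a and pad_2 below 0.012 m or horizontal distance between socket_a and pad_3 below 0.012 m) and horizontal distance between socket_a and eye_end between 0.021 and 0.065 m and height (world z) of socket_a between 0.01 and 0.018 m and angle between each of socket_a, socket_b, socket_c, socket_d's own z axis and vertical below 0.1 rad and linear speed of each of socket_a, socket_b, socket_c, socket_d below 0.02 m/s and angular speed of each of socket_a, socket_b, socket_c, socket_d below 0.2 rad/s and (horizontal distance between socket_b and pad_0 below 0.012 m or horizontal distance between socket_b and pad_1 below 0.012 m or horizontal distance between socket_b and pad_2 below 0.012 m or horizontal distance between socket_b and pad_3 below 0.012 m) and horizontal distance between socket_b and eye_end between 0.079 and 0.123 m and height (world z) of socket_b between 0.01 and 0.018 m and (horizontal distance between socket_c and pad_0 below 0.012 m or horizontal distance between socket_c and pad_1 below 0.012 m or horizontal distance between socket_c and pad_2 below 0.012 m or horizontal distance between socket_c and pad_3 below 0.012 m) and horizontal distance between socket_c and eye_end between 0.137 and 0.181 m and height (world z) of socket_c between 0.01 and 0.018 m and (horizontal distance between socket_d and pad_0 below 0.012 m or horizontal distance between socket_d and pad_1 below 0.012 m or horizontal distance between socket_d and pad_2 below 0.012 m or horizontal distance between socket_d and pad_3 below 0.012 m) and horizontal distance between socket_d and eye_end between 0.195 and 0.239 m and height (world z) of socket_d between 0.01 and 0.018 m); the robot touches nothing.
It also fails if it takes over 86 s, if anything falls off the work surface, if the arm or the gripper's body presses on something with over 40 N, if the wrist force passes 120 N, or if a joint passes its speed limit or range.

## Robot

A 6-joint arm with a two-finger parallel gripper is mounted at the origin on a cart in front of the work surface, level with it; the furniture and walls round the work are solid. World frame = base frame: x ahead of the robot, y to its left, z up, the work surface at z = 0. Lengths are in m, angles in degrees, forces in N, time in s.
With the tool pointing down it reaches from about 0.4 to 0.825 m from the base axis. Payload 7 kg.
Tool frame: the origin (TCP) lies between the finger pads; the fingertips stand 25 mm ahead of it and the grasp point (between the pads) lies 6 mm ahead of it; z points along the fingers, y is the line along which they close (so a half turn about z gives the same grasp; the last joint's range is limited). The gripper opens to 88 mm and grips with 3 to 60 N. Pads are 19 mm wide; open, the fingers measure 130 mm over their backs; the gripper's body (78 mm by 193 mm) begins 47 mm behind the grasp point.
Start: joints at [-54.998, 20.546, 0.682, 0, -70.136, -16.507], TCP at [0.214, -0.64, 0.252] pointing down, gripper open.
Joint ranges: [-176.03, 176.03], [-82.01, 121.73], [-58.28, 71.71], [-173.87, 95.51], [-174.79, -0.11], [-173.66, 173.66]. Speed limits (degrees/s): [136.94, 136.94, 172.46, 180, 180, 180].

## Interface

Orientations are given as [roll, pitch, yaw] about the fixed x, y, z axes, in that order (R = Rz(yaw) Ry(pitch) Rx(roll)).
In Python, from plant import r gives the robot as it stands.
- The arm moves only by the shell command python3 -m crank 'ROWS' [FORCE]. ROWS is JSON, a list of rows, each a list of 3 entries, a list of its own where there are three numbers: the turn, a rotation vector about the tool's x, y, z in degrees, then the shift along the tool's x, y, z in cm, then the closure, from -1 (fully open) to 1 (shut). In form: [[[wx, wy, wz], [dx, dy, dz], fingers], ...]. A call has 1 to 8 rows; each row shifts and turns the commanded pose from where the row before left it, along the tool's axes as they then stand; what a row does not reach is not made up. A row lasts 1/10 s, in which the tool goes at most 50 mm and 8.59 degrees, less where a joint would pass 70% of its speed; a pose out of reach is approached as far as the arm can. A call with a gripper value outside its range is refused whole. The fingers move at their own pace and stop on an object; FORCE is the grip in N (left out, the last holds). Time passes only in rows, so rows that do not move let the fingers close. It gives the time, the measured TCP pose, the force, the opening and the grip force at its end, in the units of the state.
- r.get_state(): the state, without advancing time (a new reading comes with each control period).
- r.capture(name): name is "side" or "top" or "wrist"; returns a dict with "color" (480x640x3 uint8, red, green, blue), "range_z" (480x640 float32, m along the optical axis (not along the pixel's ray), 0 where there is no reading), "intrinsics" (3x3 intrinsics, pixels), "world_from_camera" (4x4, takes a point from camera to world coordinates); the wrist camera has in their place "hand_eye" (4x4, takes a point from camera to tool coordinates, whose origin is the TCP and whose axes are the flange's). Camera axes: x right, y down, z forward; pixel columns grow to the right and rows downward; lengths in m; the calibration is good to about 2 mm. A picture is of the moment at which its call begins: read the wrist's pose just before it.
- r.close_job(): hands the job in; it is judged then, once.
The state is a dict: "time_s": time; "joints": joint angles; "qd": joint speeds; "joint_torque": joint torques, N m; "tcp_pos": TCP position; "eef_rot": TCP orientation; "contact_force": force on the tool from outside, world axes, zero at the start; "moment": the same for the moment, N m; "gripper_width": finger opening in m; "gripper_force": force on a finger pad.
Only numpy, scipy, OpenCV 4.12 (cv2) and the standard library are available. Lean on these libraries where they do the work, as an engineer would, in place of code of your own. Each camera call takes 0.05 s, during which the arm holds its last target. There are 200 camera calls.

## Working session

There is one attempt and no reset: what is moved stays moved. The work goes in short steps, Python scripts to look and compute and a shell command to move; the robot and the scene stay as the last step left them, time stands still between calls to the robot, and variables do not carry over. Pictures are saved under pics/ and viewed, at most 14 in all, crops included, and the job is handed in when it is done.

```bash
mkdir -p pics; ls; python3 - <<'E'
from plant import r
import cv2,numpy as np,pickle
d={}
for n in("top","side"):
    c=r.capture(n);d[n]=c
    cv2.imwrite(f"pics/{n}0.png",c["color"][...,::-1]);print(n,c["intrinsics"],c["world_from_camera"])
pickle.dump(d,open("c0.pkl","wb"))
s=r.get_state();print({k:np.round(v,3) for k,v in s.items()})
E
```

```text
pics
top [[540.87240524   0.         310.24297633]
 [  0.         540.87240524 236.04413577]
 [  0.           0.           1.        ]] [[-0.02887914 -0.99602355  0.08427979  0.42741862]
 [-0.99957334  0.02840713 -0.00679453 -0.19155673]
 [ 0.00437336 -0.08444005 -0.99641896  1.04762566]
 [ 0.          0.          0.          1.        ]]
side [[533.78691416   0.         309.89007769]
 [  0.         533.78691416 240.9297436 ]
 [  0.           0.           1.        ]] [[-0.99951982  0.02439495 -0.01910533  0.5263142 ]
 [ 0.02952659  0.5628592  -0.82602525  0.50976874]
 [-0.00939723 -0.82619272 -0.56330922  0.54064878]
 [ 0.          0.          0.          1.        ]]
{'time_s': np.float64(0.1), 'joints': array([-5.4999e+01,  2.0587e+01,  6.4200e-01, -1.4000e-02, -7.0135e+01,
       -1.6507e+01]), 'qd': array([-0.055, -0.049,  0.151,  0.064, -0.023,  0.151]), 'joint_torque': array([-1.0000e-03, -5.8416e+01,  2.9375e+01,  7.0160e+00,  1.0000e-02,
       -0.0000e+00]), 'tcp_pos': array([ 0.214, -0.64 ,  0.251]), 'eef_rot': array([ 1.7992e+02, -1.0000e-02, -1.6151e+02]), 'contact_force': array([ 0.197, -0.32 , -0.171]), 'moment': array([ 0.   ,  0.01 , -0.007]), 'gripper_force': np.float64(0.0), 'gripper_width': np.float64(0.088)}
```

View pics/top0.png

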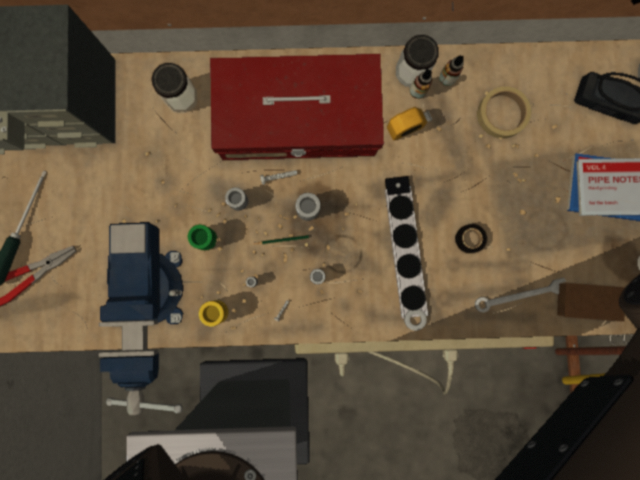

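View pics/side0.png

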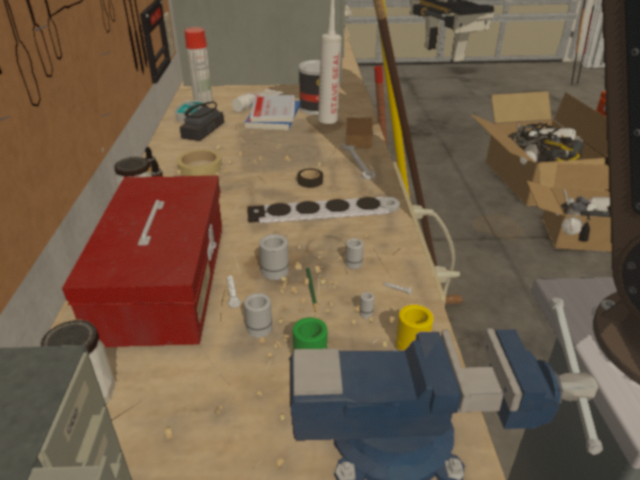

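The top view shows four plain grey sockets: c at (235,197), d at (307,205), a at (251,281) and b at (318,276). Things that could be mistaken for them:
- green socket at (201,236)
- yellow socket at (211,313)
- tape rings at (471,237) and (503,112)

The pads are at (401,207), (404,236), (408,266) and (413,298). The eye is at the near end (415,320) and the cap at the far end (398,186). By the description I choose the four grey ones.

```bash
cat > h.py <<'E'
import numpy as np,cv2
def ray(c,uv,z,T=None):
    T=c["world_from_camera"] if T is None else T
    uv=np.atleast_2d(np.asarray(uv,float)); K=c["intrinsics"]
    d=np.c_[(uv-K[:2,2])/[K[0,0],K[1,1]],np.ones(len(uv))]@T[:3,:3].T
    return T[:3,3]+d*((z-T[2,3])/d[:,2])[:,None]
def cloud(c,T=None):
    T=c["world_from_camera"] if T is None else T
    K=c["intrinsics"];Z=c["range_z"];v,u=np.mgrid[:480,:640]
    P=np.stack([(u-K[0,2])/K[0,0]*Z,(v-K[1,2])/K[1,1]*Z,Z],-1)@T[:3,:3].T+T[:3,3]
    P[Z==0]=np.nan
    return P
E
python3 - <<'E'
import pickle;from h import *
d=pickle.load(open("c0.pkl","rb"));c=d["top"];P=cloud(c);im=c["color"]
for n,(u,v),h in(("a",(251,281),.036),("b",(318,276),.044),("c",(235,197),.052),("d",(307,205),.060)):
    m=np.zeros((480,640),bool);m[v-22:v+22,u-22:u+22]=1
    q=P[m&(P[...,2]>h-.006)];cc,rr=cv2.minEnclosingCircle(q[:,:2].astype(np.float32))
    s=cloud(d["side"]);Q=s[(np.hypot(s[...,0]-cc[0],s[...,1]-cc[1])<.035)&(s[...,2]>h-.006)]
    c2,r2=cv2.minEnclosingCircle(Q[:,:2].astype(np.float32))
    print(n,np.round(cc,4),round(rr,4),len(q),np.nanmax(P[m][:,2]).round(4),"side",np.round(c2,4),round(r2,4),len(Q))
g=cv2.cvtColor(im,cv2.COLOR_RGB2GRAY)
m=(g<45).astype(np.uint8);m[:,:380]=0;m[:,430:]=0;m[:192]=0;m[318:]=0
for k in cv2.findContours(m,0,2)[0]:
    if cv2.contourArea(k)>150:
        (x,y),a,t=cv2.fitEllipse(k);print("pad",round(x,1),round(y,1),np.round(a,1),ray(c,(x,y),.014).round(4))
print("eye",ray(c,(415.5,320),.012).round(4))
crop=lambda i,x,y,w,h,s:cv2.resize(i[y:y+h,x:x+w,::-1],None,fx=s,fy=s,interpolation=2)
cv2.imwrite("pics/crop1.png",crop(im,185,165,260,180,3))
E
```

```text
a [ 0.4305 -0.0852] 0.0099 54 0.0394 side [ 0.4314 -0.0847] 0.0104 125
b [ 0.4367 -0.2098] 0.0142 103 0.0471 side [ 0.4379 -0.2087] 0.0148 163
c [ 0.5878 -0.0607] 0.019 186 0.0557 side [ 0.5888 -0.0599] 0.0198 353
d [ 0.5685 -0.1958] 0.0229 273 0.0633 side [ 0.5705 -0.1956] 0.0253 349
pad 412.9 297.6 [22.2 23.4] [[ 0.392  -0.3902  0.014 ]]
pad 408.6 265.7 [21.9 22.8] [[ 0.4526 -0.3849  0.014 ]]
pad 404.6 235.6 [21.8 22.9] [[ 0.5105 -0.3797  0.014 ]]
pad 399.8 205.6 [22.  27.7] [[ 0.5688 -0.373   0.014 ]]
eye [[ 0.3494 -0.3937  0.012 ]]
```

View pics/crop1.png

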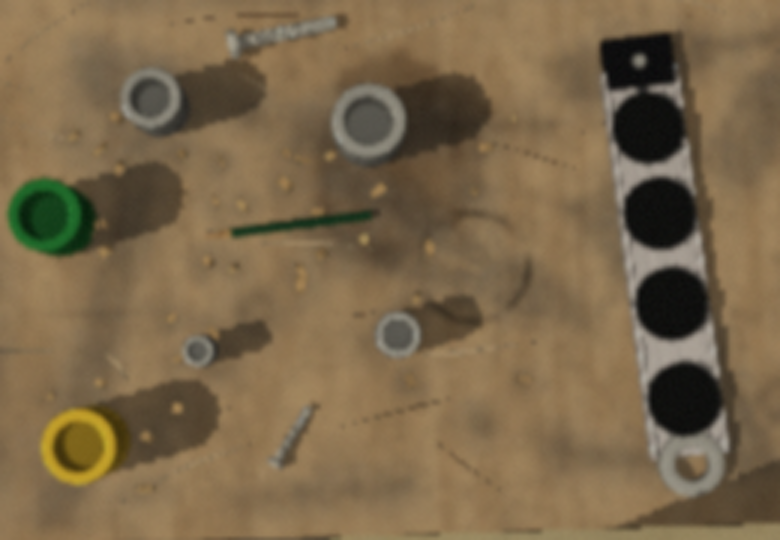

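The crop confirms it: grey c, d, a and b are plain steel with open mouths, green and yellow are decoys, and the eye is at the near end. The pad next to the cap merged with the cap in the mask. Reading the crop at (649,127) puts it at about (.5655, -.376).

```bash
cat > go.py <<'E'
# python3 go.py x y z : shift still needed (cm, tool axes after the turn) and turn (deg)
import sys,numpy as np
from scipy.spatial.transform import Rotation as R
from plant import r
s=r.get_state();A=R.from_euler("xyz",s["eef_rot"],degrees=True);B=R.from_euler("xyz",[180,0,-175.3],degrees=True)
print("turn",(A.inv()*B).as_rotvec(degrees=True).round(2),"pos",np.round(s["tcp_pos"],4),"t",s["time_s"],"w",round(s["gripper_width"],4),"f",round(s["gripper_force"],1))
prev=np.array(s["tcp_pos"])
for a in sys.argv[1:]:
    t=np.array([float(q) for q in a.split(",")]);print(a,"cm",(B.inv().apply(t-prev)*100).round(2));prev=t
E
python3 -m crank '[[[0,0,7],[0,0,0],-1],[[0,0,6.8],[0,0,0],-1],[[0,0,0],[0,0,0],-1]]' 40
python3 go.py .5695,-.1957,.14 .5695,-.1957,.032
```

```text
time_s: 0.4
tcp_pos: [0.214, -0.6399, 0.251]
eef_rot: [179.9, -0.0, -175.4]
contact_force: [0.4, 1.2, -0.3]
gripper_width: 0.0879
gripper_force: 0.0
turn [ 0.05 -0.01 -0.11] pos [ 0.214  -0.6399  0.251 ] t 0.4 w 0.0879 f 0.0
.5695,-.1957,.14 cm [-39.07  41.36  11.1 ]
.5695,-.1957,.032 cm [ 0.  -0.  10.8]
```

```bash
python3 -m crank '[[[0,0,0],[-2.4,2.6,0.5],-1],[[0,0,0],[-2.4,2.6,0.5],-1],[[0,0,0],[-2.4,2.6,0.5],-1],[[0,0,0],[-2.4,2.6,0.5],-1],[[0,0,0],[-2.4,2.6,0.5],-1],[[0,0,0],[-2.4,2.6,0.5],-1],[[0,0,0],[-2.4,2.6,0.5],-1],[[0,0,0],[-2.4,2.6,0.5],-1]]'
python3 -m crank '[[[0,0,0],[-2.4,2.6,0.5],-1],[[0,0,0],[-2.4,2.6,0.5],-1],[[0,0,0],[-2.4,2.6,0.5],-1],[[0,0,0],[-2.4,2.6,0.5],-1],[[0,0,0],[-2.4,2.6,0.5],-1],[[0,0,0],[-2.4,2.6,0.5],-1],[[0,0,0],[0,0,0],-1],[[0,0,0],[0,0,0],-1]]'
python3 go.py .5695,-.1957,.14 .5695,-.1957,.032
python3 - <<'E'
from h import *; from plant import r
from scipy.spatial.transform import Rotation as R
s=r.get_state();c=r.capture("wrist");T=np.eye(4);T[:3,:3]=R.from_euler("xyz",s["eef_rot"],degrees=True).as_matrix();T[:3,3]=s["tcp_pos"]
T=T@c["hand_eye"];P=cloud(c,T);cv2.imwrite("pics/w1.png",c["color"][...,::-1])
q=P[(np.hypot(P[...,0]-.5695,P[...,1]+.1957)<.04)&(P[...,2]>.05)&(P[...,2]<.07)]
print(len(q));print(cv2.minEnclosingCircle(q[:,:2].astype(np.float32)),q[:,2].max()) if len(q) else 0
E
```

```text
time_s: 1.2
tcp_pos: [0.3891, -0.4158, 0.2113]
eef_rot: [180.0, 0.0, -175.1]
contact_force: [0.7, -1.4, -0.5]
gripper_width: 0.0876
gripper_force: 0.0
time_s: 2.0
tcp_pos: [0.5194, -0.2491, 0.1812]
eef_rot: [180.0, -0.1, -175.0]
contact_force: [-0.2, -1.0, 0.6]
gripper_width: 0.0876
gripper_force: 0.0
turn [ 0.01 -0.05  0.25] pos [ 0.5194 -0.2491  0.1812] t 2.0 w 0.0876 f 0.0
.5695,-.1957,.14 cm [-5.43  4.91  4.12]
.5695,-.1957,.032 cm [ 0.  -0.  10.8]
2175
((0.568810224533081, -0.19620558619499207), 0.023176247254014015) 0.06162779948208469
```

View pics/w1.png

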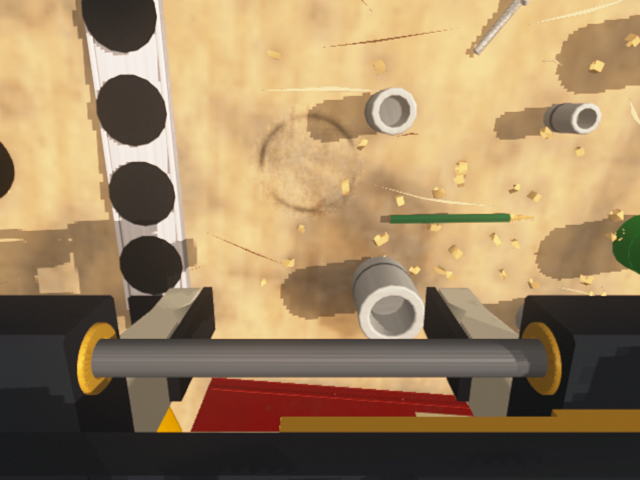

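The wrist view shows d at (390,305) between the fingers' lines, b at (392,110) and a at (575,118), with the pads at (131,110) and (142,193). Its cloud agrees with the top measurement to 1 mm.

```bash
python3 -m crank '[[[0,0,0],[-1.8,1.63,1.0],-1],[[0,0,0],[-1.8,1.63,1.0],-1],[[0,0,0],[-1.8,1.63,1.0],-1],[[0,0,0],[0,0,2],-1],[[0,0,0],[0,0,3],-1],[[0,0,0],[0,0,3],-1],[[0,0,0],[0,0,3],-1],[[0,0,0],[0,0,0],-1]]'
python3 go.py .569,-.196,.040
python3 -m crank '[[[0,0,0],[0,0,0],1],[[0,0,0],[0,0,0],1],[[0,0,0],[0,0,0],1],[[0,0,0],[0,0,0],1],[[0,0,0],[0,0,0],1],[[0,0,0],[0,0,0],1]]' 40
python3 - <<'E'
import pickle;from h import *
c=pickle.load(open("c0.pkl","rb"))
for n,m in(("top",45),("side",45)):
    k=c[n];P=cloud(k);g=cv2.cvtColor(k["color"],cv2.COLOR_RGB2GRAY)
    W=ray(k,np.stack(np.meshgrid(np.arange(640),np.arange(480)),-1).reshape(-1,2),.014).reshape(480,640,3)
    for x,y in((.392,-.390),(.4526,-.385),(.5105,-.3797),(.5655,-.376)):
        q=W[(g<m)&(np.hypot(W[...,0]-x,W[...,1]-y)<.028)&(W[...,0]<x+.024 if x<.55 else W[...,0]<.589)]
        print(n,np.round(cv2.minEnclosingCircle(q[:,:2].astype(np.float32))[0],4),q.mean(0).round(4))
E
```

```text
time_s: 2.85
tcp_pos: [0.5656, -0.1975, 0.038]
eef_rot: [179.9, -0.4, -175.4]
contact_force: [0.0, 0.0, 0.5]
gripper_width: 0.0875
gripper_force: 0.0
turn [ 0.08 -0.4  -0.06] pos [ 0.5656 -0.1975  0.038 ] t 2.85 w 0.0875 f 0.0
.569,-.196,.040 cm [-0.35  0.12 -0.2 ]
time_s: 3.45
tcp_pos: [0.5693, -0.1965, 0.0421]
eef_rot: [180.0, 0.1, -175.3]
contact_force: [-0.3, 3.6, 3.8]
gripper_width: 0.0456
gripper_force: 3.3
top [ 0.3918 -0.3907] [ 0.3919 -0.3904  0.014 ]
top [ 0.4528 -0.385 ] [ 0.4527 -0.3849  0.014 ]
top [ 0.5103 -0.3799] [ 0.5106 -0.3799  0.014 ]
top [ 0.5657 -0.3749] [ 0.5659 -0.375   0.014 ]
side [0. 0.] [nan nan nan]
side [0. 0.] [nan nan nan]
side [0. 0.] [nan nan nan]
side [0. 0.] [nan nan nan]<stdin>:8: RuntimeWarning: Mean of empty slice.
  ret = um.true_divide(
```

```bash
python3 -m crank '[[[0,0,0],[0,0,0],1],[[0,0,0],[0,0,0],1],[[0,0,0],[0,0,-2],1],[[0,0,0],[0,0,-3],1],[[0,0,0],[0,0,-3],1],[[0,0,0],[0,0,0],1],[[0,0,0],[0,0,0],1]]'
python3 -m crank '[[[0,0,0],[0.3,-2.5,0],1],[[0,0,0],[0.3,-3,0],1],[[0,0,0],[0.3,-3,0],1],[[0,0,0],[0.3,-3,0],1],[[0,0,0],[0.3,-3,0],1],[[0,0,0],[0.3,-3,0],1],[[0,0,0],[0,0,0],1],[[0,0,0],[0,0,0],1]]'
python3 go.py .5658,-.375,.0572
```

```text
time_s: 4.15
tcp_pos: [0.5686, -0.1965, 0.1213]
eef_rot: [180.0, 0.0, -175.3]
contact_force: [-0.1, 0.4, -3.8]
gripper_width: 0.0443
gripper_force: 40.0
time_s: 4.95
tcp_pos: [0.5638, -0.3727, 0.1188]
eef_rot: [179.9, -0.2, -175.4]
contact_force: [0.3, 1.3, -4.4]
gripper_width: 0.0447
gripper_force: 40.0
turn [ 0.12 -0.21 -0.12] pos [ 0.5638 -0.3727  0.1188] t 4.95 w 0.0447 f 40.0
.5658,-.375,.0572 cm [-0.18 -0.24  6.16]
```

```bash
python3 -m crank '[[[0,0,0],[0,-0.2,2],1],[[0,0,0],[0,0,2],1],[[0,0,0],[0,0,1],1],[[0,0,0],[0,0,0.5],1],[[0,0,0],[0,0,0.3],1],[[0,0,0],[0,0,0],1],[[0,0,0],[0,0,0],1],[[0,0,0],[0,0,0],1]]'
python3 go.py .5658,-.375,.0562
```

```text
time_s: 5.75
tcp_pos: [0.566, -0.3747, 0.0644]
eef_rot: [-180.0, 0.1, -175.3]
contact_force: [-0.3, -0.4, -4.8]
gripper_width: 0.0447
gripper_force: 40.0
turn [-0.03  0.07 -0.  ] pos [ 0.566  -0.3747  0.0644] t 5.75 w 0.0447 f 40.0
.5658,-.375,.0562 cm [ 0.02 -0.03  0.82]
```

```bash
python3 -m crank '[[[0,0,0],[0,0,0.4],1],[[0,0,0],[0,0,0.2],1],[[0,0,0],[0,0,0],1],[[0,0,0],[0,0,0],1]]'
python3 -m crank '[[[0,0,0],[0,0,0.1],1],[[0,0,0],[0,0,0],1],[[0,0,0],[0,0,0],1]]'
python3 -m crank '[[[0,0,0],[0,0,0.1],1],[[0,0,0],[0,0,0],1],[[0,0,0],[0,0,0],1]]'
```

```text
time_s: 6.15
tcp_pos: [0.5654, -0.3746, 0.0574]
eef_rot: [180.0, -0.0, -175.3]
contact_force: [-0.2, -0.3, -3.4]
gripper_width: 0.0437
gripper_force: 40.0
time_s: 6.45
tcp_pos: [0.5656, -0.3746, 0.0565]
eef_rot: [-180.0, -0.0, -175.3]
contact_force: [0.5, -0.1, -3.1]
gripper_width: 0.044
gripper_force: 40.0
time_s: 6.75
tcp_pos: [0.5657, -0.3747, 0.0562]
eef_rot: [-180.0, 0.0, -175.3]
contact_force: [-0.9, 2.1, 2.9]
gripper_width: 0.0439
gripper_force: 40.0
```

```bash
python3 -m crank '[[[0,0,0],[0,0,0],-1],[[0,0,0],[0,0,0],-1],[[0,0,0],[0,0,0],-1],[[0,0,0],[0,0,0],-1],[[0,0,0],[0,0,-2.5],-1],[[0,0,0],[0,0,-3],-1],[[0,0,0],[0,0,-3],-1],[[0,0,0],[0,0,0],-1]]'
python3 - <<'E'
import pickle;from h import *
c=pickle.load(open("c0.pkl","rb"))["top"];P=cloud(c)
q=P[(P[...,1]<.2)&(P[...,1]>-.3)&(P[...,2]>.065)&(P[...,0]>.5)&(P[...,0]<.8)]
for y in np.arange(-.25,.2,.05):
    w=q[abs(q[:,1]-y)<.025]; 
    if len(w): i=w[:,0].argmin();print(y.round(2),w[i].round(3),w[:,2].max().round(3))
E
```

```text
time_s: 7.55
tcp_pos: [0.568, -0.3758, 0.1457]
eef_rot: [-179.8, 0.4, -175.3]
contact_force: [0.4, -1.1, -0.1]
gripper_width: 0.0879
gripper_force: 0.0
-0.25 [ 0.664 -0.251  0.086] 0.126
-0.2 [ 0.659 -0.184  0.068] 0.124
-0.15 [ 0.661 -0.174  0.067] 0.124
-0.1 [ 0.664 -0.106  0.084] 0.116
-0.05 [ 0.664 -0.068  0.082] 0.117
-0.0 [0.779 0.024 0.07 ] 0.102
0.05 [0.766 0.047 0.098] 0.102
0.1 [0.5   0.084 0.097] 0.114
0.15 [0.5   0.127 0.112] 0.114
```

```bash
python3 -m crank '[[[0,0,0],[-0.4,2.8,0],-1],[[0,0,0],[-0.4,2.8,0],-1],[[0,0,0],[-0.4,2.8,0],-1],[[0,0,0],[-0.4,2.8,0],-1],[[0,0,0],[-0.4,2.8,0],-1],[[0,0,0],[-0.4,2.8,0],-1],[[0,0,0],[-0.4,2.8,0],-1],[[0,0,0],[-0.4,2.8,0],-1]]'
python3 -m crank '[[[0,0,0],[-0.5,2.9,0],-1],[[0,0,0],[-0.5,2.9,0],-1],[[0,0,0],[-0.5,2.9,0],-1],[[0,0,0],[0,0,0],-1],[[0,0,0],[0,0,0],-1],[[0,0,0],[0,0,0],-1]]'
python3 go.py .5883,-.0603,.036
python3 - <<'E'
from h import *; from plant import r
from scipy.spatial.transform import Rotation as R
s=r.get_state();c=r.capture("wrist");T=np.eye(4);T[:3,:3]=R.from_euler("xyz",s["eef_rot"],degrees=True).as_matrix();T[:3,3]=s["tcp_pos"]
T=T@c["hand_eye"];P=cloud(c,T)
for n,x,y,h in(("c",.5883,-.0603,.052),("a",.431,-.085,.036),("b",.4373,-.2093,.044)):
    q=P[(np.hypot(P[...,0]-x,P[...,1]-y)<.03)&(abs(P[...,2]-h)<.006)]
    if len(q):print(n,len(q),cv2.minEnclosingCircle(q[:,:2].astype(np.float32)))
E
```

```text
time_s: 8.35
tcp_pos: [0.5791, -0.1475, 0.1404]
eef_rot: [180.0, 0.0, -175.3]
contact_force: [0.0, -0.6, -0.4]
gripper_width: 0.0874
gripper_force: 0.0
time_s: 8.95
tcp_pos: [0.5868, -0.0612, 0.1404]
eef_rot: [-180.0, -0.0, -175.3]
contact_force: [-0.2, -0.8, -0.8]
gripper_width: 0.0876
gripper_force: 0.0
turn [-0.   -0.02 -0.02] pos [ 0.5868 -0.0612  0.1404] t 8.95 w 0.0876 f 0.0
.5883,-.0603,.036 cm [-0.16  0.08 10.44]
c 2073 ((0.5885660648345947, -0.06130039319396019), 0.019219450652599335)
```

```bash
python3 -m crank '[[[0,0,0],[-0.2,0,2],-1],[[0,0,0],[0,0,3],-1],[[0,0,0],[0,0,3],-1],[[0,0,0],[0,0,2.4],-1],[[0,0,0],[0,0,0],-1],[[0,0,0],[0,0,0],-1]]'
python3 -m crank '[[[0,0,0],[0,0,0],1],[[0,0,0],[0,0,0],1],[[0,0,0],[0,0,0],1],[[0,0,0],[0,0,0],1],[[0,0,0],[0,0,0],1],[[0,0,0],[0,0,0],1],[[0,0,0],[0,0,0],1],[[0,0,0],[0,0,0],1]]'
python3 -m crank '[[[0,0,0],[0,0,0],1],[[0,0,0],[0,0,-2],1],[[0,0,0],[0,0,-3],1],[[0,0,0],[0,0,-3],1],[[0,0,0],[0,0,-2],1],[[0,0,0],[0,0,0],1],[[0,0,0],[0,0,0],1]]'
python3 go.py .5104,-.3799,.136 .5104,-.3799,.054
```

```text
time_s: 9.6
tcp_pos: [0.589, -0.0614, 0.0367]
eef_rot: [-180.0, -0.0, -175.3]
contact_force: [0.7, 0.5, 1.6]
gripper_width: 0.0878
gripper_force: 0.0
time_s: 10.4
tcp_pos: [0.589, -0.0605, 0.0366]
eef_rot: [180.0, -0.0, -175.3]
contact_force: [-0.6, 0.8, 1.2]
gripper_width: 0.0368
gripper_force: 40.0
time_s: 11.1
tcp_pos: [0.5885, -0.0605, 0.1361]
eef_rot: [180.0, -0.0, -175.3]
contact_force: [-0.7, 0.2, -2.3]
gripper_width: 0.0365
gripper_force: 40.0
turn [ 0.03 -0.01 -0.03] pos [ 0.5885 -0.0605  0.1361] t 11.1 w 0.0365 f 40.0
.5104,-.3799,.136 cm [ 1.040e+01 -3.119e+01  1.000e-02]
.5104,-.3799,.054 cm [ 0.  -0.   8.2]
```

```bash
python3 -m crank '[[[0,0,0],[0.9,-2.6,0],1],[[0,0,0],[0.9,-2.6,0],1],[[0,0,0],[0.9,-2.6,0],1],[[0,0,0],[0.9,-2.6,0],1],[[0,0,0],[0.9,-2.6,0],1],[[0,0,0],[0.9,-2.6,0],1],[[0,0,0],[0.9,-2.6,0],1],[[0,0,0],[0.9,-2.6,0],1]]'
python3 -m crank '[[[0,0,0],[0.8,-2.6,0],1],[[0,0,0],[0.8,-2.6,0],1],[[0,0,0],[0.8,-2.6,0],1],[[0,0,0],[0.8,-2.6,0],1],[[0,0,0],[0,0,0],1],[[0,0,0],[0,0,0],1],[[0,0,0],[0,0,0],1]]'
python3 go.py .5104,-.3799,.054
```

```text
time_s: 11.9
tcp_pos: [0.5327, -0.2745, 0.1344]
eef_rot: [179.9, -0.2, -175.3]
contact_force: [0.3, -0.6, -2.2]
gripper_width: 0.0371
gripper_force: 40.0
time_s: 12.6
tcp_pos: [0.5103, -0.3793, 0.1353]
eef_rot: [179.9, -0.1, -175.3]
contact_force: [1.1, 0.6, -2.1]
gripper_width: 0.0372
gripper_force: 40.0
turn [ 0.07 -0.1  -0.01] pos [ 0.5103 -0.3793  0.1353] t 12.6 w 0.0372 f 40.0
.5104,-.3799,.054 cm [-0.   -0.06  8.13]
```

```bash
python3 -m crank '[[[0,0,0],[0,0,2.5],1],[[0,0,0],[0,0,2.5],1],[[0,0,0],[0,0,2],1],[[0,0,0],[0,0,0.8],1],[[0,0,0],[0,0,0.3],1],[[0,0,0],[0,0,0],1],[[0,0,0],[0,0,0],1]]'
python3 -m crank '[[[0,0,0],[0,0,0.2],1],[[0,0,0],[0,0,0],1],[[0,0,0],[0,0,0],1]]'
python3 -m crank '[[[0,0,0],[0,0,0.1],1],[[0,0,0],[0,0,0],1],[[0,0,0],[0,0,0],1]]'
```

```text
time_s: 13.3
tcp_pos: [0.5116, -0.3802, 0.0566]
eef_rot: [-180.0, 0.1, -175.3]
contact_force: [0.5, 0.5, -2.3]
gripper_width: 0.0369
gripper_force: 40.0
time_s: 13.6
tcp_pos: [0.5109, -0.3802, 0.0539]
eef_rot: [-180.0, 0.0, -175.3]
contact_force: [-0.0, -0.2, -2.4]
gripper_width: 0.0366
gripper_force: 40.0
time_s: 13.9
tcp_pos: [0.5108, -0.3801, 0.0525]
eef_rot: [180.0, -0.0, -175.3]
contact_force: [0.1, -0.9, -2.8]
gripper_width: 0.0363
gripper_force: 40.0
```

```bash
python3 -m crank '[[[0,0,0],[0,0,0.1],1],[[0,0,0],[0,0,0],1],[[0,0,0],[0,0,0],1]]'
python3 -m crank '[[[0,0,0],[0,0,0.1],1],[[0,0,0],[0,0,0],1],[[0,0,0],[0,0,0],1]]'
```

```text
time_s: 14.2
tcp_pos: [0.5108, -0.3801, 0.0515]
eef_rot: [180.0, -0.0, -175.3]
contact_force: [0.1, -0.5, -1.3]
gripper_width: 0.0369
gripper_force: 40.0
time_s: 14.5
tcp_pos: [0.5109, -0.3801, 0.0507]
eef_rot: [-180.0, 0.0, -175.3]
contact_force: [-0.0, 0.1, -1.6]
gripper_width: 0.037
gripper_force: 40.0
```

```bash
python3 -m crank '[[[0,0,0],[0,0,0],-1],[[0,0,0],[0,0,0],-1],[[0,0,0],[0,0,0],-1],[[0,0,0],[0,0,0],-1],[[0,0,0],[0,0,-2.5],-1],[[0,0,0],[0,0,-3],-1],[[0,0,0],[0,0,-3],-1],[[0,0,0],[0,0,0],-1]]'
python3 -m crank '[[[0,0,0],[0.8,2.5,0],-1],[[0,0,0],[0.8,2.5,0],-1],[[0,0,0],[0.8,2.5,0],-1],[[0,0,0],[0.9,2.5,0],-1],[[0,0,0],[0.9,2.5,0],-1],[[0,0,0],[0.9,2.5,0],-1],[[0,0,0],[0.9,2.6,0],-1],[[0,0,0],[0,0,0],-1]]'
python3 -m crank '[[[0,0,0],[0,0,0],-1],[[0,0,0],[0,0,0],-1]]'
python3 go.py .4373,-.2093,.033
python3 - <<'E'
from h import *; from plant import r
from scipy.spatial.transform import Rotation as R
s=r.get_state();c=r.capture("wrist");T=np.eye(4);T[:3,:3]=R.from_euler("xyz",s["eef_rot"],degrees=True).as_matrix();T[:3,3]=s["tcp_pos"]
T=T@c["hand_eye"];P=cloud(c,T);cv2.imwrite("pics/w2.png",c["color"][...,::-1])
for n,x,y,h in(("a",.431,-.085,.036),("b",.4373,-.2093,.044),("c",.5105,-.380,.066),("d",.5658,-.375,.074)):
    q=P[(np.hypot(P[...,0]-x,P[...,1]-y)<.03)&(abs(P[...,2]-h)<.006)]
    if len(q):print(n,len(q),cv2.minEnclosingCircle(q[:,:2].astype(np.float32)))
E
```

```text
time_s: 15.3
tcp_pos: [0.5131, -0.3813, 0.1404]
eef_rot: [-179.8, 0.4, -175.3]
contact_force: [0.7, -0.0, 0.9]
gripper_width: 0.0866
gripper_force: 0.0
time_s: 16.1
tcp_pos: [0.435, -0.2077, 0.1355]
eef_rot: [180.0, -0.0, -175.2]
contact_force: [0.5, -0.3, 0.5]
gripper_width: 0.0878
gripper_force: 0.0
time_s: 16.3
tcp_pos: [0.4371, -0.2099, 0.1356]
eef_rot: [-180.0, 0.0, -175.3]
contact_force: [0.1, 0.2, -0.5]
gripper_width: 0.0874
gripper_force: 0.0
turn [-0.01  0.03  0.  ] pos [ 0.4371 -0.2099  0.1356] t 16.3 w 0.0874 f 0.0
.4373,-.2093,.033 cm [-0.03  0.05 10.26]
a 707 ((0.4309822618961334, -0.08614250272512436), 0.010654395446181297)
b 1223 ((0.43725892901420593, -0.2101936638355255), 0.014752272516489029)
```

View pics/w2.png

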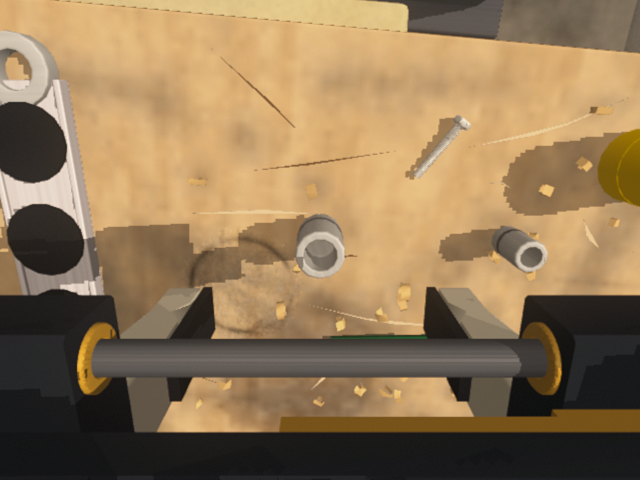

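The wrist view shows b at (320,250) and a at (522,250), both where measured. The eye is at (20,65) and the free pads are at (30,142) and (45,240).

```bash
python3 -m crank '[[[0,0,0],[0,0,2],-1],[[0,0,0],[0,0,3],-1],[[0,0,0],[0,0,3],-1],[[0,0,0],[0,0,2.2],-1],[[0,0,0],[0,0,0],-1],[[0,0,0],[0,0,0],-1]]'
python3 -m crank '[[[0,0,0],[0,0,0],1],[[0,0,0],[0,0,0],1],[[0,0,0],[0,0,0],1],[[0,0,0],[0,0,0],1],[[0,0,0],[0,0,0],1],[[0,0,0],[0,0,0],1],[[0,0,0],[0,0,0],1],[[0,0,0],[0,0,0],1]]' 30
python3 -m crank '[[[0,0,0],[0,0,0],1],[[0,0,0],[0,0,-2],1],[[0,0,0],[0,0,-3],1],[[0,0,0],[0,0,-3],1],[[0,0,0],[0,0,-2],1],[[0,0,0],[0,0,0],1],[[0,0,0],[0,0,0],1]]'
python3 go.py .4527,-.3850,.134
```

```text
time_s: 16.95
tcp_pos: [0.4367, -0.2101, 0.0335]
eef_rot: [-180.0, -0.1, -175.3]
contact_force: [0.5, 0.7, 0.0]
gripper_width: 0.0875
gripper_force: 0.0
time_s: 17.75
tcp_pos: [0.4365, -0.2095, 0.0335]
eef_rot: [180.0, -0.0, -175.3]
contact_force: [-0.3, 0.5, -0.2]
gripper_width: 0.0294
gripper_force: 0.0
time_s: 18.45
tcp_pos: [0.4364, -0.2094, 0.1335]
eef_rot: [180.0, 0.0, -175.3]
contact_force: [0.1, 0.2, -1.2]
gripper_width: 0.0271
gripper_force: 30.0
turn [ 0.01  0.04 -0.02] pos [ 0.4364 -0.2094  0.1335] t 18.45 w 0.0271 f 30.0
.4527,-.3850,.134 cm [ -0.18 -17.63  -0.05]
```

Place TCP z ≈ .0475; so down 8.4 from .1335, then the last 2 mm slowly.

```bash
python3 -m crank '[[[0,0,0],[-0.2,-2.6,0],1],[[0,0,0],[0,-3,0],1],[[0,0,0],[0,-3,0],1],[[0,0,0],[0,-3,0],1],[[0,0,0],[0,-3,0],1],[[0,0,0],[0,-3,0],1],[[0,0,0],[0,0,0],1],[[0,0,0],[0,0,0],1]]'
python3 -m crank '[[[0,0,0],[0,0,2.5],1],[[0,0,0],[0,0,2.5],1],[[0,0,0],[0,0,2.0],1],[[0,0,0],[0,0,1.0],1],[[0,0,0],[0,0,0.3],1],[[0,0,0],[0,0,0],1],[[0,0,0],[0,0,0],1],[[0,0,0],[0,0,0],1]]'
python3 go.py .4527,-.3850,.0475
```

```text
time_s: 19.25
tcp_pos: [0.4518, -0.3849, 0.1314]
eef_rot: [179.9, -0.2, -175.4]
contact_force: [-0.6, 1.1, -1.1]
gripper_width: 0.0278
gripper_force: 30.0
time_s: 20.05
tcp_pos: [0.4536, -0.385, 0.0516]
eef_rot: [-180.0, 0.1, -175.3]
contact_force: [0.6, 0.2, -0.1]
gripper_width: 0.0275
gripper_force: 30.0
turn [-0.05  0.09  0.01] pos [ 0.4536 -0.385   0.0516] t 20.05 w 0.0275 f 30.0
.4527,-.3850,.0475 cm [0.09 0.01 0.41]
```

```bash
python3 -m crank '[[[0,0,0],[0,0,0.2],1],[[0,0,0],[0,0,0],1],[[0,0,0],[0,0,0],1],[[0,0,0],[0,0,0],1]]'
python3 -m crank '[[[0,0,0],[0,0,0.1],1],[[0,0,0],[0,0,0],1],[[0,0,0],[0,0,0],1]]'
```

```text
time_s: 20.45
tcp_pos: [0.453, -0.3848, 0.0486]
eef_rot: [-180.0, 0.0, -175.3]
contact_force: [-0.2, -0.3, -0.8]
gripper_width: 0.0275
gripper_force: 30.0
time_s: 20.75
tcp_pos: [0.4531, -0.3849, 0.0476]
eef_rot: [-180.0, 0.0, -175.3]
contact_force: [1.1, -0.1, 0.7]
gripper_width: 0.0273
gripper_force: 30.0
```

```bash
python3 -m crank '[[[0,0,0],[0,0,0],-1],[[0,0,0],[0,0,0],-1],[[0,0,0],[0,0,0],-1],[[0,0,0],[0,0,0],-1],[[0,0,0],[0,0,0],-1],[[0,0,0],[0,0,-3],-1],[[0,0,0],[0,0,-3],-1],[[0,0,0],[0,0,-3],-1]]'
python3 -m crank '[[[0,0,0],[0,3,0],-1],[[0,0,0],[0,3,0],-1],[[0,0,0],[0,3,0],-1],[[0,0,0],[0,3,0],-1],[[0,0,0],[0,3,0],-1],[[0,0,0],[0,3,0],-1],[[0,0,0],[0,3,0],-1],[[0,0,0],[-0.2,3,0],-1]]'
python3 -m crank '[[[0,0,0],[0,3,0],-1],[[0,0,0],[0,3,0],-1],[[0,0,0],[0,0,0],-1],[[0,0,0],[0,0,0],-1],[[0,0,0],[0,0,0],-1]]'
python3 go.py .431,-.0855,.030
python3 - <<'E'
from h import *; from plant import r
from scipy.spatial.transform import Rotation as R
s=r.get_state();c=r.capture("wrist");T=np.eye(4);T[:3,:3]=R.from_euler("xyz",s["eef_rot"],degrees=True).as_matrix();T[:3,3]=s["tcp_pos"]
T=T@c["hand_eye"];P=cloud(c,T)
q=P[(np.hypot(P[...,0]-.431,P[...,1]+.0855)<.03)&(abs(P[...,2]-.036)<.006)]
if len(q):print(len(q),cv2.minEnclosingCircle(q[:,:2].astype(np.float32)))
c=r.capture("top");P=cloud(c)
for n,x,y,h in(("b",.4527,-.385,.058),("c",.5105,-.380,.066),("d",.5658,-.375,.074)):
    q=P[(np.hypot(P[...,0]-x,P[...,1]-y)<.03)&(abs(P[...,2]-h)<.008)]
    if len(q):print(n,len(q),cv2.minEnclosingCircle(q[:,:2].astype(np.float32)))
E
```

```text
time_s: 21.55
tcp_pos: [0.4528, -0.3847, 0.1384]
eef_rot: [180.0, -0.0, -175.3]
contact_force: [0.2, 0.1, -0.3]
gripper_width: 0.0845
gripper_force: 0.0
time_s: 22.35
tcp_pos: [0.4349, -0.1444, 0.1377]
eef_rot: [180.0, 0.0, -175.3]
contact_force: [0.7, 0.8, -0.6]
gripper_width: 0.0878
gripper_force: 0.0
time_s: 22.85
tcp_pos: [0.4305, -0.086, 0.1376]
eef_rot: [-180.0, 0.0, -175.3]
contact_force: [-0.5, -0.9, 0.2]
gripper_width: 0.088
gripper_force: 0.0
turn [-0.    0.01 -0.01] pos [ 0.4305 -0.086   0.1376] t 22.85 w 0.088 f 0.0
.431,-.0855,.030 cm [-0.05  0.04 10.76]
576 ((0.4307596683502197, -0.08546461910009384), 0.010082872584462166)
b 118 ((0.453010618686676, -0.3850421905517578), 0.014575681649148464)
c 211 ((0.5101921558380127, -0.3798947036266327), 0.019162695854902267)
d 302 ((0.5651066899299622, -0.37454870343208313), 0.02289321832358837)
```

All three placed sockets are within about 1 mm of their pad centres. Now socket a.

```bash
python3 -m crank '[[[0,0,0],[0,0,2],-1],[[0,0,0],[0,0,3],-1],[[0,0,0],[0,0,3],-1],[[0,0,0],[0,0,2.7],-1],[[0,0,0],[0,0,0],-1],[[0,0,0],[0,0,0],-1]]'
python3 -m crank '[[[0,0,0],[0,0,0],1],[[0,0,0],[0,0,0],1],[[0,0,0],[0,0,0],1],[[0,0,0],[0,0,0],1],[[0,0,0],[0,0,0],1],[[0,0,0],[0,0,0],1],[[0,0,0],[0,0,0],1],[[0,0,0],[0,0,0],1]]' 20
python3 -m crank '[[[0,0,0],[0,0,0],1],[[0,0,0],[0,0,0],1],[[0,0,0],[0,0,-2],1],[[0,0,0],[0,0,-3],1],[[0,0,0],[0,0,-3],1],[[0,0,0],[0,0,-3],1],[[0,0,0],[0,0,0],1],[[0,0,0],[0,0,0],1]]'
python3 go.py .3919,-.3905,.140
```

```text
time_s: 23.55
tcp_pos: [0.4303, -0.0863, 0.0306]
eef_rot: [-180.0, -0.1, -175.3]
contact_force: [-0.3, 0.4, 0.4]
gripper_width: 0.0873
gripper_force: 0.0
time_s: 24.35
tcp_pos: [0.4304, -0.0856, 0.0305]
eef_rot: [-180.0, -0.0, -175.3]
contact_force: [0.6, 1.0, 0.5]
gripper_width: 0.0292
gripper_force: 0.0
time_s: 25.15
tcp_pos: [0.4306, -0.0855, 0.1409]
eef_rot: [180.0, 0.1, -175.3]
contact_force: [-0.0, -0.3, -1.1]
gripper_width: 0.0184
gripper_force: 20.0
turn [ 0.03  0.09 -0.02] pos [ 0.4306 -0.0855  0.1409] t 25.15 w 0.0184 f 20.0
.3919,-.3905,.140 cm [  6.35 -30.08   0.09]
```

Place TCP z ≈ .0445.

```bash
python3 -m crank '[[[0,0,0],[0.6,-2.8,0],1],[[0,0,0],[0.6,-2.8,0],1],[[0,0,0],[0.6,-2.8,0],1],[[0,0,0],[0.6,-2.8,0],1],[[0,0,0],[0.6,-2.8,0],1],[[0,0,0],[0.6,-2.8,0],1],[[0,0,0],[0.6,-2.8,0],1],[[0,0,0],[0.6,-2.8,0],1]]'
python3 -m crank '[[[0,0,0],[0.6,-2.8,0],1],[[0,0,0],[0.6,-2.8,0],1],[[0,0,0],[0.4,-2.1,0],1],[[0,0,0],[0,0,0],1],[[0,0,0],[0,0,0],1],[[0,0,0],[0,0,0],1]]'
python3 -m crank '[[[0,0,0],[0,0,3],1],[[0,0,0],[0,0,3],1],[[0,0,0],[0,0,2.0],1],[[0,0,0],[0,0,1.0],1],[[0,0,0],[0,0,0.2],1],[[0,0,0],[0,0,0],1],[[0,0,0],[0,0,0],1],[[0,0,0],[0,0,0],1]]'
python3 go.py .3919,-.3905,.0445
```

```text
time_s: 25.95
tcp_pos: [0.3997, -0.3137, 0.1388]
eef_rot: [179.9, -0.1, -175.3]
contact_force: [1.4, 0.4, -1.2]
gripper_width: 0.0186
gripper_force: 20.0
time_s: 26.55
tcp_pos: [0.3908, -0.3901, 0.1396]
eef_rot: [179.9, -0.1, -175.3]
contact_force: [-0.1, -0.5, -0.4]
gripper_width: 0.0187
gripper_force: 20.0
time_s: 27.35
tcp_pos: [0.3919, -0.3911, 0.0496]
eef_rot: [-179.9, 0.1, -175.3]
contact_force: [0.7, 0.3, -0.7]
gripper_width: 0.018
gripper_force: 20.0
turn [-0.06  0.09  0.01] pos [ 0.3919 -0.3911  0.0496] t 27.35 w 0.018 f 20.0
.3919,-.3905,.0445 cm [-0.    0.06  0.51]
```

```bash
python3 -m crank '[[[0,0,0],[0,0,0.3],1],[[0,0,0],[0,0,0],1],[[0,0,0],[0,0,0],1],[[0,0,0],[0,0,0],1]]'
python3 -m crank '[[[0,0,0],[0,0,0.1],1],[[0,0,0],[0,0,0],1],[[0,0,0],[0,0,0],1],[[0,0,0],[0,0,0],1]]'
```

```text
time_s: 27.75
tcp_pos: [0.3913, -0.3909, 0.0456]
eef_rot: [-180.0, 0.0, -175.3]
contact_force: [0.1, -0.9, -1.0]
gripper_width: 0.0185
gripper_force: 20.0
time_s: 28.15
tcp_pos: [0.3914, -0.391, 0.0446]
eef_rot: [-180.0, 0.0, -175.3]
contact_force: [-0.2, -0.4, 0.5]
gripper_width: 0.0189
gripper_force: 20.0
```

```bash
python3 -m crank '[[[0,0,0],[0,0,0],-1],[[0,0,0],[0,0,0],-1],[[0,0,0],[0,0,0],-1],[[0,0,0],[0,0,0],-1],[[0,0,0],[0,0,0],-1],[[0,0,0],[0,0,-3],-1],[[0,0,0],[0,0,-3],-1],[[0,0,0],[0,0,-3],-1]]'
python3 -m crank '[[[0,0,0],[0,3,-2],-1],[[0,0,0],[0,3,-1],-1],[[0,0,0],[0,3,0],-1],[[0,0,0],[0,3,0],-1],[[0,0,0],[0,3,0],-1],[[0,0,0],[0,0,0],-1],[[0,0,0],[0,0,0],-1],[[0,0,0],[0,0,0],-1]]'
python3 - <<'E'
from h import *; from plant import r
c=r.capture("top");P=cloud(c)
for n,x,y,h in(("a",.3919,-.3905,.05),("b",.4527,-.385,.058),("c",.5105,-.380,.066),("d",.5658,-.375,.074)):
    q=P[(np.hypot(P[...,0]-x,P[...,1]-y)<.03)&(abs(P[...,2]-h)<.008)]
    if len(q):print(n,len(q),cv2.minEnclosingCircle(q[:,:2].astype(np.float32)),q[:,2].max())
t=c["color"][150:350,290:550,::-1];s=r.capture("side")["color"][150:300,200:460,::-1]
cv2.imwrite("pics/end.png",np.vstack([cv2.resize(t,None,fx=1.7,fy=1.7),cv2.resize(s,None,fx=1.7,fy=1.7)]))
E
```

```text
time_s: 28.95
tcp_pos: [0.391, -0.3908, 0.1354]
eef_rot: [180.0, -0.0, -175.3]
contact_force: [0.3, -0.1, -0.2]
gripper_width: 0.077
gripper_force: 0.0
time_s: 29.75
tcp_pos: [0.3793, -0.2417, 0.1647]
eef_rot: [-180.0, 0.0, -175.3]
contact_force: [-0.3, 0.3, 0.3]
gripper_width: 0.0877
gripper_force: 0.0
a 61 ((0.39209601283073425, -0.39054006338119507), 0.01006005983799696) 0.05270587345362965
b 120 ((0.4533836543560028, -0.3848308324813843), 0.014479070901870728) 0.06273631952197711
c 209 ((0.5096893906593323, -0.3800276219844818), 0.019075943157076836) 0.07068986798837207
d 302 ((0.56464684009552, -0.3753300905227661), 0.023620523512363434) 0.07814948997782878
```

View pics/end.png

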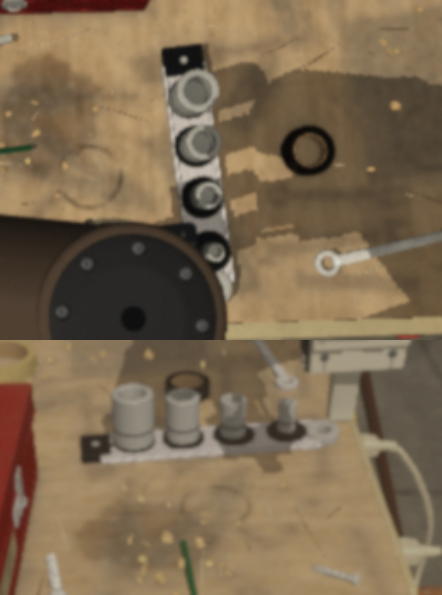

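The picture shows all four sockets upright on their pads. Going from the cap to the eye they are d (top crop 193,93), c (198,145), b (205,195) and a (213,250), and the gripper is clear of them.

```bash
python3 -c "
from plant import r
print(r.close_job())"
```

```text
the job is handed in; nothing more can be done
None
```

All four sockets are standing upright on their pads, smallest next to the hanging eye and largest at the far end, each about 1 mm from its pad centre as measured by the top camera; the gripper is clear and the job was handed in at about 30 s, with no verdict returned.

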